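# Lock the saw-jig stop and pull-test its pin

## Robot

A 6-joint arm with a two-finger parallel gripper is mounted at the origin on a cart in front of the work surface, level with it; the furniture and walls round the work are solid. World frame = base frame: x ahead of the robot, y to its left, z up, the work surface at z = 0. Lengths are in mm, angles in degrees, forces in N, time in s.
With the tool pointing down it reaches from about 350 to 850 mm from the base axis. Payload 8.1 kg.
Tool frame: the origin (TCP) lies at the very end of the fingers, on their centre line; the grasp point (between the pads) lies 19 mm behind it; z points along the fingers, y is the line along which they close (so a half turn about z gives the same grasp; the last joint's range is limited). The gripper opens to 85 mm and grips with 20 to 120 N. Pads are 22 mm wide; open, the fingers measure 114 mm over their backs; the gripper's body (76 mm by 85 mm) begins 54 mm behind the grasp point. The pads swing forward as they close: fully open they stand 13 mm farther back than shut.
Start: joints at [-80.008, 7.471, 85.268, -0, 87.261, -4.893], TCP at [154.153, -579.864, 231.292] pointing down, gripper open.
Joint ranges: [-169.43, 169.43], [-51.17, 129.36], [1.28, 143.12], [-76.62, 256.62], [0, 156.53], [-152.29, 152.29]. Speed limits (degrees/s): [136.94, 136.94, 159.86, 180, 180, 180].

## Interface

Orientations are given as [roll, pitch, yaw] about the fixed x, y, z axes, in that order (R = Rz(yaw) Ry(pitch) Rx(roll)).
In Python, from bench import sense, eyes, job, models gives the robot as it stands. The module is installed in compiled form; this text tells all that it offers.
- The arm moves only by the tool apply_moves, never from a script. Its argument "rows" is a list of rows, each a list of 6 numbers: the shift along the tool's x, y, z in mm, then the turn, a rotation vector about the tool's x, y, z in rad. In form: [[dx, dy, dz, rx, ry, rz], ...]. A call has exactly 5 rows; each row shifts and turns the commanded pose from where the row before left it, along the tool's axes as they then stand; what a row does not reach is not made up. A row lasts 1/8 s, in which the tool goes at most 62.5 mm and 10.7 degrees, less where a joint would pass 70% of its speed; a pose out of reach is approached as far as the arm can. A call is refused whole if a number of a shift passes 62.5 or a number of a turn 0.188, either way. A call with a gripper value outside its range is refused whole. "fingers" is the finger opening in mm, from 0 to 85.4, set as the call begins (left out, the last holds). The fingers move at their own pace and stop on an object; "grip_force" is the grip in N (left out, the last holds). Time passes only in rows, so rows that do not move let the fingers close, or fill a call up. It gives the time, the measured TCP pose, the force, the opening and the grip force at its end, in the units of the state.
- sense(): the state, without advancing time (a new reading comes with each control period).
- eyes.snapshot(name): name is "scene" or "top" or "wrist"; returns (picture, depth): 400x640x3 uint8, red, green, blue; 400x640 float32, mm along the optical axis (not along the pixel's ray), 0 where there is no reading.
- eyes.get_calibration(name): a dict with "intrinsics" (3x3 intrinsics, pixels), "R" (3x3) and "t" (3): a world point X has camera coordinates R X + t; the wrist camera has in their place "mount" (4x4, takes a point from camera to tool coordinates, whose origin is the TCP and whose axes are the flange's). Camera axes: x right, y down, z forward; pixel columns grow to the right and rows downward; lengths in mm; the calibration is good to about 2 mm. A picture is of the moment at which its call begins: read the wrist's pose just before it. get_calibration takes no time and is no camera call.
- job.hand_in(): hands the job in; it is judged then, once.
Trained networks look in the newest picture that a camera, given by its name, has taken for a name from the list of things; names that differ only in an ending like _2 or _b are one class to them, and where a whole thing is asked for, a point or a joint stands for the part that bears it (a point fixed in the world has none). Each returns a list of dicts, best first, with "confidence" (0 to 1); they miss things now and then, are a little off and sometimes report something else, mostly with a low value. They report only what shows in the picture. A call takes as long as a camera call.
- models.boxes_of(name, camera): "xyz" ([x, y, z] in mm, in world coordinates, good to about 4 mm: the middle of the surface that is visible of it).
- models.cut_out(name, camera): "pixels" (400x640 bool, what is visible of it).
- models.place_of(name, camera): "xyz" ([x, y, z] in mm, in world coordinates, good to about 4 mm: a listed point, or the origin of a listed thing).
The state is a dict: "time": time; "joint_pos": joint angles; "qd": joint speeds; "joint_efforts": joint torques, N m; "tool_pos": TCP position; "tcp_rot": TCP orientation; "ft_force": force on the tool from outside, world axes, zero at the start; "wrist_torque": the same for the moment, N m; "finger_gap": finger opening in mm; "grip_force": force on a finger pad.
Only numpy, scipy, OpenCV 4.12 (cv2) and the standard library are available. Lean on these libraries where they do the work, as an engineer would, in place of code of your own. Each camera call takes 0.05 s, during which the arm holds its last target. There are 200 camera calls.

## Task

Set the length stop of the saw jig: slide the grey stop block along the fence until its bore stands over the hole ringed in orange, take the red-knobbed detent pin from its parking hole and press it down through the stop until it clicks and its flange lies flat on the block, without ramming the flange onto it (under 30 N). Then pull-test it: draw it straight up past its free play until about 12.5 N stand on it and keep the pull steady between 11 and 14 N for a full second (more could drag it out of its detent), ease off, let go, and leave the pin fully home and everything else on the bench where it is.

Things in the scene. Friction and masses are not known exactly. Their poses are not given: they have to be found in the camera images.
- jig: Saw jig fixed to the bench: fence 56 x 350 x 55 mm, wood with aluminium top, and a plywood bed 15 mm thick, 110 mm wide before it. Origin: centre of the fence's underside; y along the fence, z up. Three index holes in the fence's top on its centre line, at y -30, +15, +60 mm, and the pin's parking hole; each 17.5 mm wide, 52 mm deep. One at random has the orange ring.
- park_hole (a point): Mouth of the pin's parking hole, at y = +150 mm of the jig, 55 mm above the bench.
- stop: Length stop: grey block 60 mm (across the fence) x 46 mm (along it) x 28 mm high, sliding along the fence's top 0.5 mm above it; cannot lift off; 3 N friction. Steel plate down its front side. Starts near the fence's -y end, clear of all holes; travels to y = +70 mm. Origin: centre of its upright 17.5 mm bore at the flat top face, 83.5 mm above the bench; y along the fence.
- detent: Two opposed spring balls, 10 mm dia, hidden in the stop's bore 11 to 15.5 mm below its top (origin on the axis, 15.5 mm below), 3 mm in the shank's way. Pushing the nose between them takes 10 to 18 N, sliding on under 5 N; over the last 10 mm they click into the groove. Pulled up, the pin has 0.6 to 5.1 mm of free play, unknown, then is held (10 to 20 N/mm); near 20 N it slips out.
- pin: Detent pin, upright, 0.1 to 0.15 kg: red knob above, steel flange 30 mm dia x 4 mm, shank 16 mm dia reaching 50 mm below the origin, its last 10 mm tapered to 7 mm, a groove round it 6 to 21 mm below the origin. Origin: on the axis at the flange's underside, so at home it meets the stop's origin, flange on the block. Starts in the parking hole, flange on the fence.
- pin_knob (a point): Centre of the pin's red knob, 18 mm above the pin's origin: cylinder 26 mm dia, 28 mm high (4 to 32 mm above the origin); grip it here from above, firmly (some 40 N). Ease off any side load before the pull test: it makes the shank rub in its bores.
- orange_ring: Flat orange ring, 30 mm outside, 21 mm inside, painted on the fence's top round the wanted index hole (the two others have dark rings). Origin: centre of that hole at the fence's top, 55 mm above the bench.
- offcut: Pine offcut, 140 x 30 x 30 mm, lying right of the jig; leave alone. Origin: centre of its underside.
- tape_measure: Yellow tape measure, 79 x 86 x 35 mm, right of the jig; leave alone. Origin: centre of its underside.
- dark_brush: Stiff brush lying bristles up, 24 x 45 x 40 mm, behind the jig; leave alone. Origin: centre of its underside.
- sanding_block: Cork sanding block, 62 x 100 x 32 mm, behind the left end of the jig; leave alone. Origin: centre of its underside.

How it is judged:
By the outcome, as a careful person would: the job done as asked, in the order asked, and still so for the second after the job is handed in, with the robot touching nothing.
It also fails if it takes over 72 s, if anything falls off the work surface, if the arm or the gripper's body presses on something with over 40 N, if the wrist force passes 120 N, or if a joint passes its speed limit or range.

## Working session

There is one attempt and no reset: what is moved stays moved. The work goes in short steps, Python scripts to look and compute and a tool call to move; the robot and the scene stay as the last step left them, time stands still between calls to the robot, and variables do not carry over. Pictures are saved under pics/ and viewed, at most 10 in all, crops included, and the job is handed in when it is done.

Besides the shell and the picture viewer there is one more tool, called in YAML: its name, and indented under it one key for each argument. apply_moves: Moves the arm, as the interface text tells. Its arguments: {"type":"object","properties":{"rows":{"type":"array"},"fingers":{"type":"number"},"grip_force":{"type":"number"}},"required":["rows"]}

```bash
mkdir -p pics; python3 - <<'E'
from bench import sense, eyes, job, models
import cv2, numpy as np
s=sense(); print({k:np.round(v,3) for k,v in s.items()})
ims=[]
for c in ["scene","top"]:
    p,d=eyes.snapshot(c); ims.append(p)
    cv2.imwrite(f"pics/{c}0.png",p[:,:,::-1])
    for n in ["jig","stop","park_hole","pin","pin_knob","orange_ring","offcut","tape_measure","dark_brush","sanding_block"]:
        r=models.place_of(n,c); print(c,n,[(np.round(q["xyz"],1).tolist(),round(q["confidence"],2)) for q in r[:2]])
E
```

```text
{'time': np.float64(0.0), 'joint_pos': array([-8.0007e+01,  7.5150e+00,  8.5332e+01, -1.0000e-03,  8.7259e+01,
       -4.8930e+00]), 'qd': array([ 0.064, -0.01 ,  0.071,  0.07 , -0.038, -0.062]), 'joint_efforts': array([-1.0000e-03, -5.6941e+01, -5.0054e+01, -0.0000e+00,  1.5000e-02,
        0.0000e+00]), 'tool_pos': array([ 154.052, -579.31 ,  230.218]), 'tcp_rot': array([-1.79894e+02, -8.00000e-03,  1.48860e+01]), 'ft_force': array([ 0.11 , -0.372,  0.987]), 'wrist_torque': array([ 0.004,  0.013, -0.017]), 'grip_force': np.float64(0.0), 'finger_gap': np.float64(85.209)}
scene jig [([561.8, -153.6, 0.5], 0.57)]
scene stop [([548.9, -256.3, 83.9], 0.74), ([555.4, -183.1, 51.2], 0.49)]
scene park_hole []
scene pin [([578.3, -4.1, 56.3], 0.43)]
scene pin_knob [([581.3, -4.6, 74.5], 0.47)]
scene orange_ring [([556.0, -184.7, 53.6], 0.47)]
scene offcut [([518.8, -428.9, 1.9], 0.95), ([408.8, -445.0, 0.0], 0.33)]
scene tape_measure [([413.9, -441.6, -1.0], 0.56)]
scene dark_brush [([673.4, -213.4, -5.2], 0.59)]
scene sanding_block [([688.7, 89.2, -2.6], 0.77), ([580.3, -5.1, 70.5], 0.55)]
top jig [([559.9, -151.0, 5.5], 0.65)]
top stop [([550.6, -255.9, 86.0], 0.83)]
top park_hole [([578.9, -3.2, 55.0], 0.86), ([579.7, -9.2, 56.7], 0.71)]
top pin [([580.3, -7.5, 59.5], 0.48)]
top pin_knob [([581.5, -6.3, 74.9], 0.67), ([667.6, -213.1, 1.8], 0.67)]
top orange_ring [([556.6, -184.8, 58.3], 0.37)]
top offcut [([579.9, -7.3, 57.6], 0.72), ([522.4, -433.3, 2.3], 0.59)]
top tape_measure [([411.7, -447.5, 0.0], 0.74), ([547.3, -255.9, 84.6], 0.49)]
top dark_brush [([669.8, -212.9, 0.6], 0.67)]
top sanding_block [([692.4, 82.4, 1.5], 0.68)]
```

View pictures.

View pics/scene0.png

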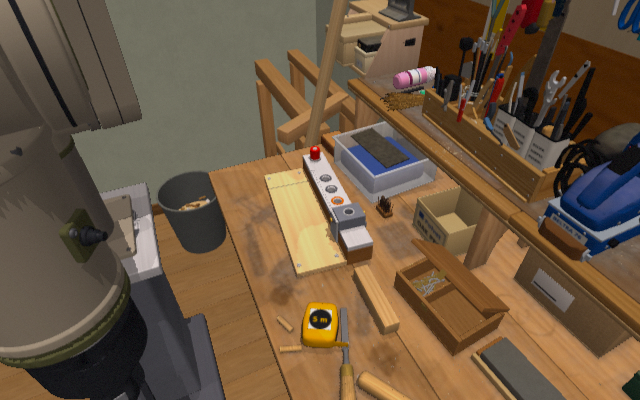

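View pics/top0.png

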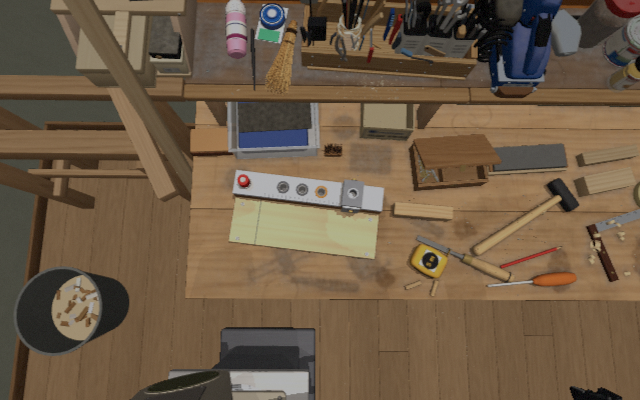

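The scene picture shows the red knob at (315,153), the ring at (337,201) and the stop at (350,215). In the top picture they are at (243,181), (321,191) and (352,193). The spacing between ring and knob puts the wanted hole at jig y = -30. Next I'll move the wrist camera over the fence.

```bash
cat > h.py <<'E'
from bench import sense, eyes, job, models
import numpy as np, cv2
from scipy.spatial.transform import Rotation as R, Slerp
def pose():
    s=sense(); return np.array(s["tool_pos"]), R.from_euler("xyz",s["tcp_rot"],degrees=True), s
def plan(target, yaw, n, start=None):
    p,r,s=pose()
    if start is not None: p=np.array(start[0],float); r=R.from_euler("xyz",start[1],degrees=True)
    g=R.from_euler("xyz",[180,0,yaw],degrees=True); rv=(r.inv()*g).as_rotvec()/n
    d=(np.array(target)-p)/n; out=[]
    for i in range(n):
        out.append(np.r_[r.inv().apply(d),rv]); r=r*R.from_rotvec(rv)
    for o in out: print([round(float(v),1 if j<3 else 4) for j,v in enumerate(o)])
def wcam():
    p,r,s=pose(); pic,dep=eyes.snapshot("wrist"); c=eyes.get_calibration("wrist")
    M=np.array(c["mount"]); K=np.array(c["intrinsics"])
    Rw=r.as_matrix()@M[:3,:3]; tw=r.apply(M[:3,3])+p
    return pic,dep,K,Rw,tw
def ray(uv,K,Rw,tw,z):
    d=Rw@np.linalg.inv(K)@np.array([uv[0],uv[1],1.]); return tw+d*(z-tw[2])/d[2]
E
python3 - <<'E'
from h import *
c=eyes.get_calibration("wrist"); print(np.round(c["mount"],3),np.round(c["intrinsics"],1))
plan([500,-150,330],-7,10,[[154.153,-579.864,231.292],[180,0,14.886]])
E
```

```text
[[ 1.00000e-03 -9.63000e-01 -2.69000e-01  6.84300e+01]
 [ 1.00000e+00  1.00000e-03  1.00000e-03  9.41000e-01]
 [-0.00000e+00 -2.69000e-01  9.63000e-01 -1.41005e+02]
 [ 0.00000e+00  0.00000e+00  0.00000e+00  1.00000e+00]] [[304.8   0.  319.3]
 [  0.  304.8 199.6]
 [  0.    0.    1. ]]
[44.5, -32.7, -9.9, 0.0, -0.0, 0.0382]
[43.2, -34.3, -9.9, 0.0, -0.0, 0.0382]
[41.8, -36.0, -9.9, 0.0, -0.0, 0.0382]
[40.4, -37.5, -9.9, 0.0, -0.0, 0.0382]
[39.0, -39.0, -9.9, 0.0, -0.0, 0.0382]
[37.5, -40.5, -9.9, 0.0, -0.0, 0.0382]
[35.9, -41.9, -9.9, 0.0, -0.0, 0.0382]
[34.3, -43.2, -9.9, 0.0, -0.0, 0.0382]
[32.6, -44.5, -9.9, 0.0, -0.0, 0.0382]
[30.9, -45.7, -9.9, 0.0, -0.0, 0.0382]
```

apply_moves:
  rows:
    - [47.6,-32.7,-9,0,0,0.0382]
    - [46.2,-34.5,-9,0,0,0.0382]
    - [44.8,-36.3,-9,0,0,0.0382]
    - [43.4,-38,-9,0,0,0.0382]
    - [42,-39.7,-9,0,0,0.0382]

```text
time: 1.72
tool_pos: [342.6, -359.0, 276.8]
tcp_rot: [180.0, -0.0, 3.9]
ft_force: [1.8, -1.1, 0.8]
finger_gap: 85.8
grip_force: 0.0
```

apply_moves:
  rows:
    - [40.5,-41.3,3,0,0,0.0382]
    - [39,-42.8,3,0,0,0.0382]
    - [37.3,-44.2,3,0,0,0.0382]
    - [35.6,-45.6,3,0,0,0.0382]
    - [33.9,-47,3,0,0,0.0382]

```text
time: 2.35
tool_pos: [531.0, -139.1, 261.5]
tcp_rot: [180.0, -0.0, -7.1]
ft_force: [1.2, -0.4, -0.4]
finger_gap: 85.1
grip_force: 0.0
```

apply_moves:
  rows:
    - [0,0,0,0,0,0]
    - [0,0,0,0,0,0]
    - [0,0,0,0,0,0]
    - [0,0,0,0,0,0]
    - [0,0,0,0,0,0]

```text
time: 2.98
tool_pos: [529.6, -141.5, 261.5]
tcp_rot: [180.0, -0.0, -7.1]
ft_force: [0.3, -0.2, 0.7]
finger_gap: 85.3
grip_force: 0.0
```

```bash
python3 - <<'E'
from h import *
pic,dep,K,Rw,tw=wcam(); cv2.imwrite("pics/w1.png",pic[:,:,::-1]); np.savez("w1.npz",pic=pic,dep=dep,K=K,Rw=Rw,tw=tw)
p,r,s=pose(); print(p,s["tcp_rot"],tw)
for n in ["stop","park_hole","pin","pin_knob","orange_ring","sanding_block"]:
    q=models.place_of(n,"wrist"); print(n,[(np.round(a["xyz"],1).tolist(),round(a["confidence"],2)) for a in q[:2]])
E
```

```text
[ 529.66241737 -141.33688063  261.4504603 ] [ 1.79995969e+02 -1.61609998e-02 -7.06351433e+00] [ 597.71583371 -150.82756389  402.52158434]
stop [([546.6, -255.9, 82.2], 0.67)]
park_hole [([578.5, -6.1, 58.2], 0.72)]
pin [([576.9, -3.2, 54.8], 0.81)]
pin_knob [([578.2, -6.7, 72.9], 0.7)]
orange_ring [([555.1, -187.9, 55.8], 0.81)]
sanding_block [([692.3, 84.4, 3.8], 0.97), ([576.2, -6.2, 58.4], 0.4)]
```

View pics/w1.png

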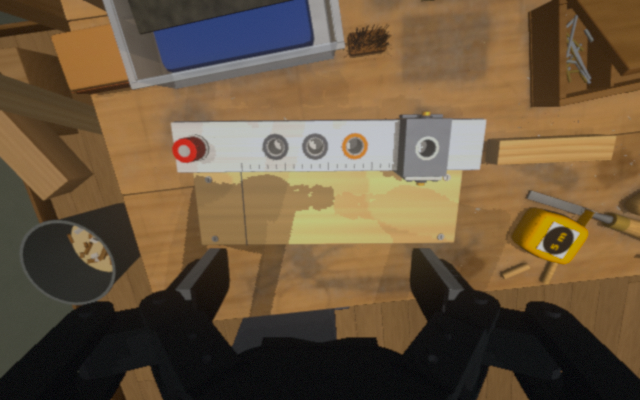

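Wrist view: red knob at (185,150), index holes at (275,146) and (315,146), orange ring at (355,146), stop bore at (426,148), and the front fence edge near row 170. Next I'll refine these to subpixel values.

```bash
python3 - <<'E'
from h import *
f=np.load("w1.npz"); pic=f["pic"];K,Rw,tw,dep=f["K"],f["Rw"],f["tw"],f["dep"]
hsv=cv2.cvtColor(pic,cv2.COLOR_RGB2HSV)
def ell(m,x0,y0,x1,y1):
    m=m.astype(np.uint8).copy(); k=np.zeros_like(m); k[y0:y1,x0:x1]=m[y0:y1,x0:x1]
    c=max(cv2.findContours(k,cv2.RETR_EXTERNAL,cv2.CHAIN_APPROX_NONE)[0],key=len); return cv2.fitEllipse(c)
o=(hsv[...,0]<20)&(hsv[...,1]>120)
e=ell(o,335,128,375,165); print("ring",e, P:=ray(e[0],K,Rw,tw,55))
w=(hsv[...,2]<150)
pts=[]
for x in (275,315):
    e2=ell(w,x-18,130,x+18,162); q=ray(e2[0],K,Rw,tw,55); print(e2,q)
b=pic[128:165,408:445].astype(int).sum(2)//3
red=(hsv[...,1]>150)&((hsv[...,0]<8)|(hsv[...,0]>172))
e3=ell(red,160,120,215,175); print("knob mask",e3)
# fence edges (bright metal): subpixel columnwise edge in rows
g=pic.mean(2); 
pf=[];pb=[]
for x in list(range(215,258))+list(range(378,392))+list(range(455,480)):
    c=g[:,x]; d=np.diff(c); i=100+np.argmax(d[100:140]); pb.append(ray((x,i+.5),K,Rw,tw,55)[:2])
    s=pic[:,x,2].astype(float); d=np.diff(s); i=155+np.argmin(d[155:185]); pf.append(ray((x,i+.5),K,Rw,tw,55)[:2])
for q in (pf,pb):
    q=np.array(q); k=np.polyfit(q[:,1],q[:,0],1); k=np.polyfit(*(lambda m:(q[m,1],q[m,0]))(abs(q[:,0]-np.polyval(k,q[:,1]))<2),1); print("edge yaw",-np.degrees(np.arctan(k[0])),"x at y=-187",np.polyval(k,-187),"x at -6",np.polyval(k,-6))
cv2.imwrite("pics/w1c.png",cv2.resize(pic[110:190,160:500,::-1],None,fx=2.3,fy=2.3,interpolation=cv2.INTER_CUBIC))
print(b[::3,::3])
for u,v in((410,130),(440,130),(186,150),(300,130)): print(u,v,dep[v,u],(Rw@(np.linalg.inv(K)@[u,v,1]*dep[v,u])+tw).round(1))
E
```

```text
ring ((354.38751220703125, 145.82568359375), (23.566349029541016, 24.732070922851562), 29.274232864379883) [ 559.07695741 -186.01772495   55.        ]
((274.96832275390625, 146.53140258789062), (24.775089263916016, 25.942710876464844), 147.0348663330078) [569.24951221 -96.97231436  55.        ]
((314.6194152832031, 146.18907165527344), (25.204753875732422, 25.38746452331543), 176.44369506835938) [ 564.15816233 -141.44093551   55.        ]
knob mask ((186.16798400878906, 149.30181884765625), (23.467180252075195, 28.60075569152832), 76.55323028564453)
edge yaw -6.554898079313097 x at y=-187 530.7940697214118 x at -6 551.5921109061258
edge yaw -6.547363361449686 x at y=-187 586.8213835520769 x at -6 607.5953083055559
[[134 132 131 131 132 131 133 132 131 131 131 131 131]
 [132 131 131 131 131 133 132 131 132 131 131 130 129]
 [131 131 132 131 130 131 131 131 132 131 131 130 130]
 [133 133 133 132 134 162 180 183 168 135 131 131 130]
 [134 133 134 136 183 155  90  90 151 183 134 130 131]
 [133 135 135 173 167 128  90  61  66 154 158 132 131]
 [133 132 139 188 178 135  91  62  65 111 173 131 132]
 [132 133 139 187 173 120  69  64  64 122 169 131 131]
 [133 133 138 185 131  79  66  66  75 171 147 129 130]
 [133 132 133 167 164  83  72  82 153 171 130 129 128]
 [132 132 132 134 160 182 179 181 159 130 128 129 129]
 [133 132 132 132 131 132 131 132 130 129 128 129 129]
 [132 132 133 131 131 131 131 130 130 130 129 129 129]]
410 130 311.75076 [ 571.2 -241.1   83.1]
440 130 314.33493 [ 567.2 -272.5   80.5]
186 150 314.86935 [579.5  -9.9  85.5]
300 130 341.59558 [ 583.7 -127.4   52.5]
```

View pics/w1c.png

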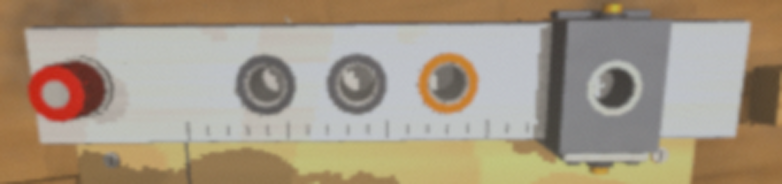

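```bash
python3 - <<'E'
from h import *
f=np.load("w1.npz"); pic=f["pic"];K,Rw,tw=f["K"],f["Rw"],f["tw"]
g=pic.mean(2).astype(int); m=((g>148)|(g<110)).astype(np.uint8); k=np.zeros_like(m); k[132:163,412:443]=m[132:163,412:443]
c=max(cv2.findContours(k,cv2.RETR_EXTERNAL,cv2.CHAIN_APPROX_NONE)[0],key=len); e=cv2.fitEllipse(c); b=ray(e[0],K,Rw,tw,83.5)
ring=np.array([559.08,-186.02]); u=np.array([np.sin(np.radians(6.53)),np.cos(np.radians(6.53))])
print(e,b,"along",(ring-b[:2])@u,"across",np.cross(u,ring-b[:2]))
plan([b[0],b[1],140],-6.53,5); plan([b[0],b[1],62],-6.53,5,[[b[0],b[1],140],[180,0,-6.53]])
E
```

```text
((426.7342834472656, 147.7071990966797), (22.65111541748047, 24.972604751586914), 50.458717346191406) [ 551.1481439 -257.4398865   83.5      ] along 71.85858404943836 across 0.24171679278692526
[7.1, 22.6, 24.3, 0.0, 0.0, -0.0016]
[7.0, 22.7, 24.3, 0.0, 0.0, -0.0016]
[7.0, 22.7, 24.3, 0.0, 0.0, -0.0016]
[7.0, 22.7, 24.3, 0.0, 0.0, -0.0016]
[6.9, 22.7, 24.3, 0.0, 0.0, -0.0016]
[0.0, -0.0, 15.6, 0.0, 0.0, 0.0]
[0.0, -0.0, 15.6, 0.0, 0.0, 0.0]
[0.0, -0.0, 15.6, 0.0, 0.0, 0.0]
[0.0, -0.0, 15.6, 0.0, 0.0, 0.0]
[0.0, -0.0, 15.6, 0.0, 0.0, 0.0]<stdin>:6: DeprecationWarning: Arrays of 2-dimensional vectors are deprecated. Use arrays of 3-dimensional vectors instead. (deprecated in NumPy 2.0)
```

apply_moves:
  rows:
    - [7,22.7,24.3,0,0,-0.0018]
    - [7,22.7,24.3,0,0,-0.0018]
    - [7,22.7,24.3,0,0,-0.0018]
    - [7,22.7,24.3,0,0,-0.0018]
    - [7,22.7,24.3,0,0,-0.0018]

```text
time: 3.95
tool_pos: [551.4, -258.2, 139.0]
tcp_rot: [-180.0, -0.0, -6.5]
ft_force: [-0.9, -0.3, -0.6]
finger_gap: 85.3
grip_force: 0.0
```

apply_moves:
  rows:
    - [0,0,0,0,0,0]
    - [0,0,19,0,0,0]
    - [0,0,20,0,0,0]
    - [0,0,20,0,0,0]
    - [0,0,18,0,0,0]

```text
time: 4.58
tool_pos: [550.8, -256.9, 61.0]
tcp_rot: [-180.0, 0.1, -6.5]
ft_force: [-0.2, -0.1, -0.3]
finger_gap: 85.2
grip_force: 0.0
```

apply_moves:
  rows:
    - [0,0,0,0,0,0]
    - [0,0,0,0,0,0]
    - [0,0,0,0,0,0]
    - [0,0,0,0,0,0]
    - [0,0,0,0,0,0]
  fingers: 40
  grip_force: 25

```text
time: 5.2
tool_pos: [551.8, -257.9, 63.8]
tcp_rot: [180.0, -0.1, -6.5]
ft_force: [-1.5, 1.1, 5.1]
finger_gap: 45.2
grip_force: 29.1
```

apply_moves:
  rows:
    - [0,-4,0,0,0,0]
    - [0,-8,0,0,0,0]
    - [0,-9,0,0,0,0]
    - [0,-9,0,0,0,0]
    - [0,-9,0,0,0,0]

```text
time: 5.82
tool_pos: [556.3, -219.1, 63.8]
tcp_rot: [179.9, -0.1, -6.5]
ft_force: [-0.9, -3.5, 6.1]
finger_gap: 45.3
grip_force: 29.4
```

apply_moves:
  rows:
    - [0,-9,0,0,0,0]
    - [0,-9,0,0,0,0]
    - [0,-8,0,0,0,0]
    - [0,-5,0,0,0,0]
    - [0,-2,0,0,0,0]

```text
time: 6.45
tool_pos: [560.1, -186.0, 63.8]
tcp_rot: [179.9, -0.1, -6.5]
ft_force: [-1.6, -2.9, 5.5]
finger_gap: 45.4
grip_force: 29.4
```

```bash
python3 - <<'E'
from h import *
pic,dep,K,Rw,tw=wcam(); cv2.imwrite("pics/w2.png",pic[:,:,::-1]); print(pose()[0],pose()[2]["ft_force"])
p,d=eyes.snapshot("top")
for n in ["stop","orange_ring"]:print(n,[(np.round(a["xyz"],1).tolist(),round(a["confidence"],2)) for a in models.place_of(n,"wrist")[:2]])
E
```

```text
[ 560.06838905 -185.83244704   63.74751559] [-0.67112498 -2.00113354  6.750657  ]
stop [([553.5, -181.6, 82.4], 0.96)]
orange_ring []
```

View pics/w2.png

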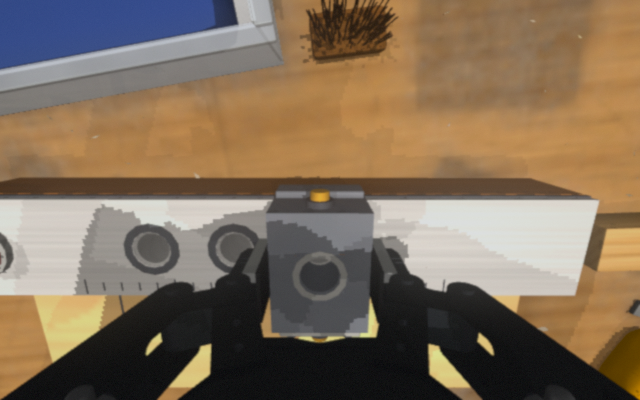

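The stop is now gripped with its bore at (320,273). The dark rings are at (235,248) and (151,249). I'll check the bore against those rings, which should be 45 and 90 mm away along the fence.

```bash
python3 - <<'E'
from h import *
pic,dep,K,Rw,tw=wcam(); g=pic.mean(2).astype(np.float32)
h=cv2.cvtColor(pic,cv2.COLOR_RGB2HSV)
def fit(cx,cy,a,b,sign):
    pts=[]
    for t in np.linspace(0,2*np.pi,72,endpoint=False):
        rr=np.arange(.8,1.25,.02); xs=cx+a*rr*np.cos(t); ys=cy+b*rr*np.sin(t)
        v=cv2.remap(g,xs.astype(np.float32)[None],ys.astype(np.float32)[None],cv2.INTER_LINEAR)[0]
        d=sign*np.gradient(v); i=d.argmax()
        if d[i]>2: pts.append((xs[i],ys[i]))
    pts=np.array(pts,np.float32); e=cv2.fitEllipse(pts)
    # one robust pass
    c,(A,B),an=e; rr=np.radians(an); q=(pts-c)@np.array([[np.cos(rr),-np.sin(rr)],[np.sin(rr),np.cos(rr)]]); m=abs(np.hypot(q[:,0]/A*2,q[:,1]/B*2)-1)<.05
    return cv2.fitEllipse(pts[m]),m.sum()
u=np.array([np.sin(np.radians(6.53)),np.cos(np.radians(6.53))])
b,nb=fit(320,274,27,24,-1); r2,n2=fit(235,248,26,24,1); r1,n1=fit(151,249,27,25,1)
B=ray(b[0],K,Rw,tw,83.5);R2=ray(r2[0],K,Rw,tw,55);R1=ray(r1[0],K,Rw,tw,55)
for e,n,P in((b,nb,B),(r2,n2,R2),(r1,n1,R1)): print(np.round(np.r_[e[0],e[1]],1),n,P.round(2),"to bore along",((P-B)[:2]@u).round(2),"across",np.round((P-B)[0]*u[1]-(P-B)[1]*u[0],2))
E
```

```text
[319.4 276.   48.9  54.5] 72 [ 559.55 -186.81   83.5 ] to bore along 0.0 across 0.0
[235.2 248.4  49.1  55.8] 45 [ 564.87 -142.2    55.  ] to bore along 44.93 across 0.21
[151.6 248.7  48.5  57.1] 72 [569.65 -97.78  55.  ] to bore along 89.6 across -0.08
```

The bore is within about 0.3 mm of the wanted hole. I'll release the stop and go to the pin.

apply_moves:
  rows:
    - [0,0,0,0,0,0]
    - [0,0,0,0,0,0]
    - [0,0,0,0,0,0]
    - [0,0,0,0,0,0]
    - [0,0,0,0,0,0]
  fingers: 85

```text
time: 7.32
tool_pos: [559.3, -186.0, 62.7]
tcp_rot: [-180.0, 0.0, -6.5]
ft_force: [-0.3, -1.2, -0.5]
finger_gap: 85.1
grip_force: 0.0
```

apply_moves:
  rows:
    - [0,0,-15,0,0,0]
    - [0,0,-20,0,0,0]
    - [0,0,-25,0,0,0]
    - [0,0,-25,0,0,0]
    - [0,-15,-5,0,0,0]

```text
time: 7.95
tool_pos: [563.0, -172.1, 156.9]
tcp_rot: [179.9, -0.3, -6.6]
ft_force: [-0.2, 0.5, -1.1]
finger_gap: 84.8
grip_force: 0.0
```

apply_moves:
  rows:
    - [0,-35,0,0,0,0]
    - [0,-35,0,0,0,0]
    - [0,-35,0,0,0,0]
    - [-15,0,0,0,0,0]
    - [0,0,0,0,0,0]

```text
time: 8.57
tool_pos: [557.3, -63.7, 152.5]
tcp_rot: [-180.0, 0.0, -6.4]
ft_force: [0.6, -0.2, -0.5]
finger_gap: 85.1
grip_force: 0.0
```

```bash
python3 - <<'E'
from h import *
p,r,s=pose(); print(p,s["tcp_rot"],s["ft_force"])
pic,dep,K,Rw,tw=wcam(); cv2.imwrite("pics/w3.png",pic[:,:,::-1]); np.savez("w3.npz",pic=pic,dep=dep,K=K,Rw=Rw,tw=tw)
for n in ["stop","park_hole","pin","pin_knob"]:
    q=models.place_of(n,"wrist"); print(n,[(np.round(a["xyz"],1).tolist(),round(a["confidence"],2)) for a in q[:2]])
E
```

```text
[557.28959525 -63.72895362 152.50697347] [-1.79986330e+02  4.40292464e-02 -6.40924695e+00] [ 0.58390608 -0.15525206 -0.45799091]
stop [([556.4, -185.7, 80.2], 0.76), ([556.3, -184.2, 68.6], 0.71)]
park_hole []
pin [([579.2, -3.9, 56.1], 0.56)]
pin_knob [([574.8, -5.3, 75.3], 0.74), ([691.6, 83.7, 3.0], 0.18)]
```

View pics/w3.png

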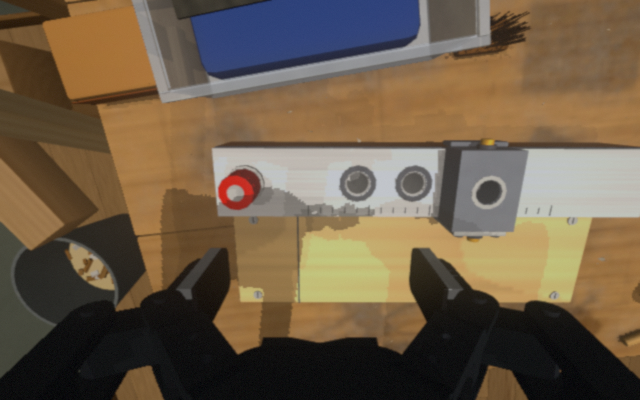

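The knob top is at about (237,192), the dark rings at (357,183) and (413,183), and the bore at (490,192). The stop stayed where I left it. I'll measure precisely.

```bash
cat >> h.py <<'E'
def fit(g,cx,cy,a,b,sign,tol=.06):
    pts=[]
    for t in np.linspace(0,2*np.pi,72,endpoint=False):
        rr=np.arange(.75,1.3,.02); xs=cx+a*rr*np.cos(t); ys=cy+b*rr*np.sin(t)
        v=cv2.remap(g,xs.astype(np.float32)[None],ys.astype(np.float32)[None],cv2.INTER_LINEAR)[0]
        d=sign*np.gradient(v); i=d.argmax()
        if d[i]>2: pts.append((xs[i],ys[i]))
    pts=np.array(pts,np.float32); e=cv2.fitEllipse(pts)
    c,(A,B),an=e; r=np.radians(an); q=(pts-c)@np.array([[np.cos(r),-np.sin(r)],[np.sin(r),np.cos(r)]]); m=abs(np.hypot(q[:,0]/A*2,q[:,1]/B*2)-1)<tol
    return cv2.fitEllipse(pts[m]),int(m.sum())
E
python3 - <<'E'
from h import *
f=np.load("w3.npz"); pic=f["pic"];K,Rw,tw=f["K"],f["Rw"],f["tw"]
g=pic.mean(2).astype(np.float32); red=pic[...,0].astype(np.float32)
u=np.array([np.sin(np.radians(6.53)),np.cos(np.radians(6.53))])
res={}
for n,img,a in (("r1",g,(357,183,18,17,1)),("r2",g,(413,183,18,17,1)),("bore",g,(490,192,18,17,-1)),("knob",red,(237,191,17,17,-1))):
    e,k=fit(img,*a); z={"bore":83.5,"knob":87}.get(n,55); res[n]=ray(e[0],K,Rw,tw,z); print(n,np.round(np.r_[e[0],e[1]],1),k,res[n].round(2))
for n in res:
    d=(res[n]-res["r2"])[:2]; print(n,"along",d@u,"across",d[0]*u[1]-d[1]*u[0])
E
```

```text
r1 [357.3 183.1  35.6  36.9] 72 [569.48 -96.64  55.  ]
r2 [413.2 183.1  34.9  37.7] 72 [ 564.48 -141.13   55.  ]
bore [488.7 192.1  31.4  36.5] 72 [ 559.3 -186.    83.5]
knob [234.5 191.8  32.1  37.6] 47 [580.29  -7.66  87.  ]
r1 along 44.77131126184775 across -0.09459546714960254
r2 along 0.0 across 0.0
bore along -45.16006707029843 across -0.047322317018955395
knob along 134.40613920035207 across 0.531509565022807
```

apply_moves:
  rows:
    - [8,-29.5,0,0,0,0.001]
    - [8,-29.2,0,0,0,0.001]
    - [0,0,10,0,0,0]
    - [0,0,25,0,0,0]
    - [0,0,25,0,0,0]

```text
time: 9.45
tool_pos: [580.4, -9.5, 91.7]
tcp_rot: [180.0, 0.0, -6.6]
ft_force: [0.3, 0.1, 0.7]
finger_gap: 85.1
grip_force: 0.0
```

apply_moves:
  rows:
    - [0,0,15,0,0,0]
    - [0,0,11,0,0,0]
    - [0,0,4,0,0,0]
    - [0,0,0,0,0,0]
    - [0,0,0,0,0,0]

```text
time: 10.07
tool_pos: [581.2, -8.7, 63.7]
tcp_rot: [-180.0, -0.1, -6.6]
ft_force: [-0.4, 0.0, -0.1]
finger_gap: 84.9
grip_force: 0.0
```

apply_moves:
  rows:
    - [0,0,0,0,0,0]
    - [0,0,0,0,0,0]
    - [0,0,0,0,0,0]
    - [0,0,0,0,0,0]
    - [0,0,0,0,0,0]
  fingers: 18
  grip_force: 45

```text
time: 10.7
tool_pos: [580.9, -7.8, 63.2]
tcp_rot: [-179.9, -0.0, -6.6]
ft_force: [-0.6, 6.1, 4.0]
finger_gap: 24.2
grip_force: 44.4
```

apply_moves:
  rows:
    - [0,0,0,0,0,0]
    - [0,0,0,0,0,0]
    - [0,0,0,0,0,0]
    - [0,0,0,0,0,0]
    - [0,0,0,0,0,0]

```text
time: 11.32
tool_pos: [580.9, -7.8, 63.2]
tcp_rot: [-179.9, -0.0, -6.6]
ft_force: [-0.4, 6.1, 3.3]
finger_gap: 24.7
grip_force: 44.4
```

apply_moves:
  rows:
    - [0,-0.8,0,0,0,0]
    - [0,-0.8,-1,0,0,0]
    - [0,0,-1,0,0,0]
    - [0,0,0,0,0,0]
    - [0,0,0,0,0,0]

```text
time: 11.95
tool_pos: [580.5, -7.2, 64.6]
tcp_rot: [180.0, 0.0, -6.6]
ft_force: [-0.4, -0.4, -2.0]
finger_gap: 24.5
grip_force: 44.2
```

apply_moves:
  rows:
    - [0.8,0,0,0,0,0]
    - [0.7,0,0,0,0,0]
    - [0,0,0,0,0,0]
    - [0,0,0,0,0,0]
    - [0,0,0,0,0,0]

```text
time: 12.58
tool_pos: [581.9, -7.1, 64.6]
tcp_rot: [180.0, 0.0, -6.6]
ft_force: [-2.4, 1.0, -0.2]
finger_gap: 24.7
grip_force: 44.2
```

apply_moves:
  rows:
    - [-1,0,0,0,0,0]
    - [-1,0,0,0,0,0]
    - [-1,0,0,0,0,0]
    - [0,0,0,0,0,0]
    - [0,0,0,0,0,0]

```text
time: 13.2
tool_pos: [579.8, -6.9, 65.2]
tcp_rot: [-180.0, -0.1, -6.6]
ft_force: [3.0, -0.0, -1.4]
finger_gap: 23.9
grip_force: 44.2
```

apply_moves:
  rows:
    - [1.4,0,-2,0,0,0]
    - [0,0,-6,0,0,0]
    - [0,0,-14,0,0,0]
    - [0,0,-18,0,0,0]
    - [0,0,-18,0,0,0]

```text
time: 13.82
tool_pos: [580.9, -7.1, 124.8]
tcp_rot: [180.0, -0.1, -6.6]
ft_force: [0.2, 0.3, -0.5]
finger_gap: 24.6
grip_force: 44.2
```

apply_moves:
  rows:
    - [0,0,-18,0,0,0]
    - [0,0,-14,0,0,0]
    - [0,0,-5,0,0,0]
    - [0,0,0,0,0,0]
    - [0,0,0,0,0,0]

```text
time: 14.45
tool_pos: [580.1, -6.9, 158.8]
tcp_rot: [-180.0, 0.1, -6.6]
ft_force: [-0.6, -0.1, -1.0]
finger_gap: 24.5
grip_force: 44.2
```

apply_moves:
  rows:
    - [0,10,0,0,0,0]
    - [0,25,0,0,0,0]
    - [0,30,0,0,0,0]
    - [0,35,0,0,0,0]
    - [0,30,0,0,0,0]

```text
time: 15.08
tool_pos: [565.0, -137.9, 159.3]
tcp_rot: [180.0, 0.0, -6.6]
ft_force: [0.7, -0.6, -0.8]
finger_gap: 24.3
grip_force: 44.3
```

apply_moves:
  rows:
    - [0,25,0,0,0,0]
    - [0,18,0,0,0,0]
    - [0,7,0,0,0,0]
    - [0,0,0,0,0,0]
    - [0,0,0,0,0,0]

```text
time: 15.7
tool_pos: [560.1, -185.0, 159.7]
tcp_rot: [-180.0, 0.0, -6.6]
ft_force: [0.1, -0.1, -1.2]
finger_gap: 24.4
grip_force: 44.3
```

```bash
python3 - <<'E'
from h import *
p,r,s=pose(); print(p,s["tcp_rot"],s["ft_force"],s["finger_gap"])
plan([560.2,-185.9,p[2]],-6.53,1)
pic,dep,K,Rw,tw=wcam(); cv2.imwrite("pics/w4.png",pic[:,:,::-1]); np.savez("w4.npz",pic=pic,K=K,Rw=Rw,tw=tw)
E
```

```text
[ 560.06363358 -185.02305221  159.70551914] [-1.79977730e+02  8.20456790e-03 -6.55948228e+00] [ 0.06951543 -0.14296822 -1.17457534] 24.408872273520178
[0.2, 0.9, -0.0, -0.0004, 0.0001, -0.0005]
```

View pics/w4.png

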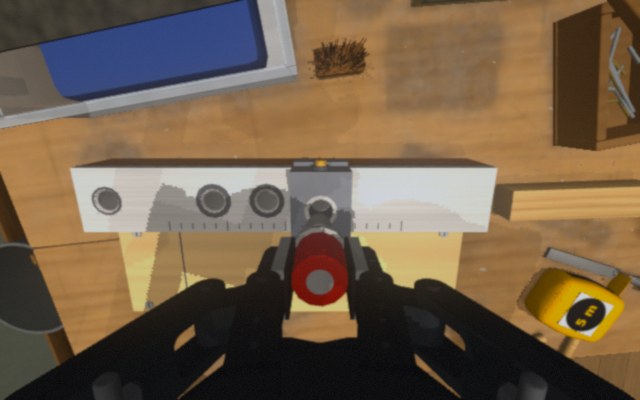

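apply_moves:
  rows:
    - [0.1,0.8,3,0,0,0]
    - [0,0,6,0,0,0]
    - [0,0,5,0,0,0]
    - [0,0,3,0,0,0]
    - [0,0,0,0,0,0]

```text
time: 16.38
tool_pos: [559.7, -186.5, 142.3]
tcp_rot: [-180.0, 0.0, -6.6]
ft_force: [-0.2, -0.4, -1.8]
finger_gap: 24.5
grip_force: 44.3
```

apply_moves:
  rows:
    - [0,0,1,0,0,0]
    - [0,0,2,0,0,0]
    - [0,0,2,0,0,0]
    - [0,0,1,0,0,0]
    - [0,0,0,0,0,0]

```text
time: 17.0
tool_pos: [559.9, -186.6, 136.7]
tcp_rot: [-180.0, 0.0, -6.6]
ft_force: [0.1, -0.5, -0.6]
finger_gap: 24.3
grip_force: 44.3
```

apply_moves:
  rows:
    - [0,0,1,0,0,0]
    - [0,0,1,0,0,0]
    - [0,0,1,0,0,0]
    - [0,0,1,0,0,0]
    - [0,0,0,0,0,0]

```text
time: 17.62
tool_pos: [559.9, -186.6, 132.7]
tcp_rot: [-180.0, 0.0, -6.6]
ft_force: [0.3, 0.3, -1.8]
finger_gap: 24.7
grip_force: 44.3
```

apply_moves:
  rows:
    - [0,0,1,0,0,0]
    - [0,0,1,0,0,0]
    - [0,0,1,0,0,0]
    - [0,0,1,0,0,0]
    - [0,0,0,0,0,0]

```text
time: 18.25
tool_pos: [559.9, -186.6, 128.6]
tcp_rot: [-180.0, 0.0, -6.6]
ft_force: [-0.2, -0.5, -1.4]
finger_gap: 24.5
grip_force: 44.3
```

apply_moves:
  rows:
    - [0,0,1,0,0,0]
    - [0,0,1,0,0,0]
    - [0,0,1,0,0,0]
    - [0,0,0.5,0,0,0]
    - [0,0,0,0,0,0]

```text
time: 18.88
tool_pos: [560.2, -186.8, 125.6]
tcp_rot: [180.0, -0.0, -6.6]
ft_force: [0.2, 0.2, 2.3]
finger_gap: 24.7
grip_force: 44.4
```

apply_moves:
  rows:
    - [0,0,0.7,0,0,0]
    - [0,0,0.7,0,0,0]
    - [0,0,0.6,0,0,0]
    - [0,0,0,0,0,0]
    - [0,0,0,0,0,0]

```text
time: 19.5
tool_pos: [560.5, -187.0, 124.3]
tcp_rot: [180.0, -0.1, -6.6]
ft_force: [0.3, -0.8, 5.9]
finger_gap: 24.8
grip_force: 45.0
```

apply_moves:
  rows:
    - [0,0,0.7,0,0,0]
    - [0,0,0.7,0,0,0]
    - [0,0,0.6,0,0,0]
    - [0,0,0,0,0,0]
    - [0,0,0,0,0,0]

```text
time: 20.12
tool_pos: [560.7, -187.1, 122.8]
tcp_rot: [179.9, -0.1, -6.6]
ft_force: [-0.1, 0.5, 9.2]
finger_gap: 24.5
grip_force: 45.2
```

apply_moves:
  rows:
    - [0,0,0.7,0,0,0]
    - [0,0,0.7,0,0,0]
    - [0,0,0.6,0,0,0]
    - [0,0,0,0,0,0]
    - [0,0,0,0,0,0]

```text
time: 20.75
tool_pos: [560.7, -187.1, 120.8]
tcp_rot: [179.9, -0.1, -6.6]
ft_force: [-1.3, -0.0, 8.8]
finger_gap: 24.6
grip_force: 45.3
```

apply_moves:
  rows:
    - [0,0,1,0,0,0]
    - [0,0,1,0,0,0]
    - [0,0,1,0,0,0]
    - [0,0,0,0,0,0]
    - [0,0,0,0,0,0]

```text
time: 21.38
tool_pos: [559.7, -186.7, 115.6]
tcp_rot: [180.0, 0.0, -6.6]
ft_force: [0.9, -3.4, -2.3]
finger_gap: 24.6
grip_force: 44.2
```

apply_moves:
  rows:
    - [0,0,1,0,0,0]
    - [0,0,1,0,0,0]
    - [0,0,1,0,0,0]
    - [0,0,0,0,0,0]
    - [0,0,0,0,0,0]

```text
time: 22.0
tool_pos: [559.7, -186.3, 112.8]
tcp_rot: [-180.0, 0.0, -6.6]
ft_force: [0.3, -0.5, -2.7]
finger_gap: 24.5
grip_force: 44.3
```

apply_moves:
  rows:
    - [0,0,1,0,0,0]
    - [0,0,1,0,0,0]
    - [0,0,1,0,0,0]
    - [0,0,1,0,0,0]
    - [0,0,0,0,0,0]

```text
time: 22.62
tool_pos: [559.8, -186.9, 109.0]
tcp_rot: [180.0, 0.0, -6.6]
ft_force: [0.4, -2.0, -0.6]
finger_gap: 24.5
grip_force: 44.4
```

apply_moves:
  rows:
    - [0,0,1,0,0,0]
    - [0,0,1,0,0,0]
    - [0,0,1,0,0,0]
    - [0,0,1,0,0,0]
    - [0,0,0,0,0,0]

```text
time: 23.25
tool_pos: [559.8, -186.4, 104.9]
tcp_rot: [-180.0, 0.0, -6.6]
ft_force: [1.0, -0.9, -1.8]
finger_gap: 24.7
grip_force: 44.7
```

apply_moves:
  rows:
    - [0,0,1,0,0,0]
    - [0,0,1,0,0,0]
    - [0,0,1,0,0,0]
    - [0,0,1,0,0,0]
    - [0,0,0,0,0,0]

```text
time: 23.88
tool_pos: [559.8, -186.6, 100.9]
tcp_rot: [-180.0, 0.0, -6.6]
ft_force: [2.2, -1.1, -1.7]
finger_gap: 24.6
grip_force: 44.6
```

apply_moves:
  rows:
    - [0,0,1,0,0,0]
    - [0,0,1,0,0,0]
    - [0,0,1,0,0,0]
    - [0,0,0.5,0,0,0]
    - [0,0,0,0,0,0]

```text
time: 24.5
tool_pos: [559.2, -186.0, 96.4]
tcp_rot: [-179.9, 0.1, -6.6]
ft_force: [4.1, -0.1, -14.3]
finger_gap: 24.3
grip_force: 44.9
```

apply_moves:
  rows:
    - [0.3,0,0.8,0,0,0]
    - [0.3,0,0.8,0,0,0]
    - [0,0,0.8,0,0,0]
    - [0,0,0.6,0,0,0]
    - [0,0,0,0,0,0]

```text
time: 25.12
tool_pos: [560.8, -186.8, 95.5]
tcp_rot: [180.0, -0.0, -6.6]
ft_force: [-1.1, 1.5, -1.8]
finger_gap: 24.7
grip_force: 46.0
```

apply_moves:
  rows:
    - [0,0,0.4,0,0,0]
    - [0,0,0.4,0,0,0]
    - [0,0,0.4,0,0,0]
    - [0,0,0,0,0,0]
    - [0,0,0,0,0,0]

```text
time: 25.75
tool_pos: [560.7, -186.7, 93.7]
tcp_rot: [180.0, -0.0, -6.6]
ft_force: [0.0, 2.4, -0.6]
finger_gap: 24.7
grip_force: 46.2
```

Nearly there, so I'll make small steps now.

apply_moves:
  rows:
    - [0,-0.2,0.3,0,0,0]
    - [0,0,0.3,0,0,0]
    - [0,0,0.3,0,0,0]
    - [0,0,0,0,0,0]
    - [0,0,0,0,0,0]

```text
time: 26.38
tool_pos: [560.6, -186.6, 92.7]
tcp_rot: [180.0, -0.0, -6.6]
ft_force: [-1.0, 1.6, -2.2]
finger_gap: 24.5
grip_force: 46.2
```

apply_moves:
  rows:
    - [0,0,0.3,0,0,0]
    - [0,0,0.3,0,0,0]
    - [0,0,0.3,0,0,0]
    - [0,0,0,0,0,0]
    - [0,0,0,0,0,0]

```text
time: 27.0
tool_pos: [560.6, -186.5, 91.8]
tcp_rot: [-180.0, -0.0, -6.6]
ft_force: [0.4, -0.3, -1.8]
finger_gap: 24.6
grip_force: 46.2
```

apply_moves:
  rows:
    - [0,0,0.3,0,0,0]
    - [0,0,0.3,0,0,0]
    - [0,0,0.3,0,0,0]
    - [0,0,0,0,0,0]
    - [0,0,0,0,0,0]

```text
time: 27.62
tool_pos: [560.7, -186.5, 91.6]
tcp_rot: [180.0, -0.0, -6.6]
ft_force: [-4.1, 1.4, 6.4]
finger_gap: 24.6
grip_force: 46.9
```

apply_moves:
  rows:
    - [0,0,0.3,0,0,0]
    - [0,0,0.3,0,0,0]
    - [0,0,0.3,0,0,0]
    - [0,0,0,0,0,0]
    - [0,0,0,0,0,0]

```text
time: 28.25
tool_pos: [560.8, -186.5, 91.6]
tcp_rot: [180.0, -0.0, -6.6]
ft_force: [-7.3, 3.7, 12.6]
finger_gap: 24.5
grip_force: 47.5
```

The flange is seated at TCP z = 91.6, as expected. I'll ease off and start the pull test.

apply_moves:
  rows:
    - [0,0,-0.5,0,0,0]
    - [0,0,-0.5,0,0,0]
    - [0,0,-0.5,0,0,0]
    - [0,0,-0.4,0,0,0]
    - [0,0,0,0,0,0]

```text
time: 28.88
tool_pos: [560.6, -186.5, 91.7]
tcp_rot: [-180.0, -0.0, -6.6]
ft_force: [-0.8, 0.5, 0.1]
finger_gap: 24.5
grip_force: 46.3
```

apply_moves:
  rows:
    - [0,0,-0.2,0,0,0]
    - [0,0,-0.2,0,0,0]
    - [0,0,-0.2,0,0,0]
    - [0,0,0,0,0,0]
    - [0,0,0,0,0,0]

```text
time: 29.5
tool_pos: [560.5, -186.5, 92.5]
tcp_rot: [-180.0, 0.0, -6.6]
ft_force: [-0.5, 0.1, -1.2]
finger_gap: 24.4
grip_force: 46.2
```

apply_moves:
  rows:
    - [0,0,-0.4,0,0,0]
    - [0,0,-0.4,0,0,0]
    - [0,0,-0.4,0,0,0]
    - [0,0,0,0,0,0]
    - [0,0,0,0,0,0]

```text
time: 30.12
tool_pos: [560.6, -186.5, 93.7]
tcp_rot: [-180.0, 0.0, -6.6]
ft_force: [-0.4, 0.2, -1.7]
finger_gap: 24.1
grip_force: 46.2
```

apply_moves:
  rows:
    - [0,0,-0.4,0,0,0]
    - [0,0,-0.4,0,0,0]
    - [0,0,-0.4,0,0,0]
    - [0,0,0,0,0,0]
    - [0,0,0,0,0,0]

```text
time: 30.75
tool_pos: [560.6, -186.5, 94.9]
tcp_rot: [-180.0, 0.0, -6.6]
ft_force: [-0.2, -0.5, -0.9]
finger_gap: 24.5
grip_force: 46.2
```

apply_moves:
  rows:
    - [0,0,-0.2,0,0,0]
    - [0,0,-0.2,0,0,0]
    - [0,0,-0.2,0,0,0]
    - [0,0,0,0,0,0]
    - [0,0,0,0,0,0]

```text
time: 31.38
tool_pos: [560.5, -186.5, 95.4]
tcp_rot: [-180.0, 0.0, -6.6]
ft_force: [-0.7, 0.6, -2.1]
finger_gap: 24.3
grip_force: 46.2
```

apply_moves:
  rows:
    - [0,0,-0.2,0,0,0]
    - [0,0,-0.2,0,0,0]
    - [0,0,-0.2,0,0,0]
    - [0,0,0,0,0,0]
    - [0,0,0,0,0,0]

```text
time: 32.0
tool_pos: [560.4, -186.4, 95.8]
tcp_rot: [-180.0, 0.0, -6.6]
ft_force: [-0.1, -1.0, -5.4]
finger_gap: 24.7
grip_force: 45.9
```

apply_moves:
  rows:
    - [0,0,-0.2,0,0,0]
    - [0,0,-0.2,0,0,0]
    - [0,0,-0.2,0,0,0]
    - [0,0,0,0,0,0]
    - [0,0,0,0,0,0]

```text
time: 32.62
tool_pos: [560.2, -186.4, 96.2]
tcp_rot: [-180.0, 0.1, -6.6]
ft_force: [0.5, -0.9, -11.6]
finger_gap: 24.6
grip_force: 45.4
```

apply_moves:
  rows:
    - [0,0,-0.1,0,0,0]
    - [0,0,0,0,0,0]
    - [0,0,0,0,0,0]
    - [0,0,0,0,0,0]
    - [0,0,0,0,0,0]

```text
time: 33.25
tool_pos: [560.3, -186.4, 96.4]
tcp_rot: [-180.0, 0.0, -6.6]
ft_force: [0.1, 1.4, -14.4]
finger_gap: 24.7
grip_force: 45.0
```

```bash
python3 - <<'E'
from h import *
z=[]
for i in range(8): z.append(sense()["ft_force"][2]); eyes.snapshot("wrist")
print(np.round(z,1),np.mean(z),sense()["ft_force"],sense()["tool_pos"][2])
E
```

```text
[-14.4 -14.5 -15.3 -15.7 -15.2 -16.5 -15.4 -15.9] -15.353037510116689 [ -0.45884658  -0.70972179 -16.78894634] 96.55833670668233
```

apply_moves:
  rows:
    - [0,0,0.3,0,0,0]
    - [0,0,0,0,0,0]
    - [0,0,0,0,0,0]
    - [0,0,0,0,0,0]
    - [0,0,0,0,0,0]

```text
time: 34.28
tool_pos: [560.5, -186.4, 96.5]
tcp_rot: [-180.0, 0.0, -6.6]
ft_force: [-0.4, -0.0, -14.7]
finger_gap: 24.5
grip_force: 44.9
```

```bash
cat > w.py <<'E'
from h import *
z=[]
for i in range(6): z.append(sense()["ft_force"][2]); eyes.snapshot("wrist")
print(np.round(z,1),np.mean(z),sense()["ft_force"],sense()["tool_pos"][2],sense()["time"])
E
python3 w.py
```

```text
[-14.7 -14.7 -14.5 -13.9 -14.6 -14.6] -14.479826897240685 [ -1.61621485   1.00695469 -14.07684561] 96.47539154333478 34.575
```

apply_moves:
  rows:
    - [0,0,0.2,0,0,0]
    - [0,0,0,0,0,0]
    - [0,0,0,0,0,0]
    - [0,0,0,0,0,0]
    - [0,0,0,0,0,0]

```text
time: 35.2
tool_pos: [560.7, -186.5, 96.4]
tcp_rot: [180.0, -0.0, -6.6]
ft_force: [-0.7, 1.1, -13.3]
finger_gap: 24.3
grip_force: 45.0
```

```bash
python3 w.py
```

```text
[-13.3 -12.9 -12.3 -12.4 -13.2 -12.1] -12.705895398409522 [ -1.3223005    0.95057226 -12.98558838] 96.37362396891162 35.5
```

apply_moves:
  rows:
    - [0,0,-0.05,0,0,0]
    - [0,0,0,0,0,0]
    - [0,0,0,0,0,0]
    - [0,0,0,0,0,0]
    - [0,0,0,0,0,0]

```text
time: 36.12
tool_pos: [560.6, -186.5, 96.3]
tcp_rot: [-180.0, -0.0, -6.6]
ft_force: [-0.6, 1.0, -11.6]
finger_gap: 24.2
grip_force: 45.1
```

```bash
python3 w.py
```

```text
[-11.6 -12.1 -12.9 -12.9 -12.8 -12.2] -12.4413434133631 [ -1.19416614   0.8090394  -12.5871087 ] 96.3753921622775 36.425
```

apply_moves:
  rows:
    - [0,0,0,0,0,0]
    - [0,0,0,0,0,0]
    - [0,0,0,0,0,0]
    - [0,0,0,0,0,0]
    - [0,0,0,0,0,0]

```text
time: 37.05
tool_pos: [560.6, -186.5, 96.4]
tcp_rot: [-180.0, -0.0, -6.6]
ft_force: [-1.7, 0.6, -12.3]
finger_gap: 24.5
grip_force: 45.1
```

```bash
python3 w.py
```

```text
[-12.3 -12.5 -12.6 -11.7 -12.3 -12.1] -12.270805050167732 [ -1.25423162   1.85996975 -12.9568927 ] 96.37971702231738 37.35
```

apply_moves:
  rows:
    - [0,0,0,0,0,0]
    - [0,0,0,0,0,0]
    - [0,0,0,0,0,0]
    - [0,0,0,0,0,0]
    - [0,0,0,0,0,0]

```text
time: 37.98
tool_pos: [560.6, -186.5, 96.3]
tcp_rot: [-180.0, 0.0, -6.6]
ft_force: [-1.3, 0.9, -11.3]
finger_gap: 23.8
grip_force: 45.1
```

```bash
python3 w.py
```

```text
[-11.3 -12.  -12.4 -12.4 -12.6 -11.8] -12.082922303976375 [ -1.54086916   1.93161193 -12.37324396] 96.34379783703639 38.275
```

Readings have stayed near 12.3 N. The pin's weight (about 1.3 N) may or may not count as part of the pull, so I'll hold near 13 N, which fits both readings.

apply_moves:
  rows:
    - [0,0,-0.13,0,0,0]
    - [0,0,0,0,0,0]
    - [0,0,0,0,0,0]
    - [0,0,0,0,0,0]
    - [0,0,0,0,0,0]

```text
time: 38.9
tool_pos: [560.5, -186.5, 96.4]
tcp_rot: [-180.0, 0.0, -6.6]
ft_force: [-0.0, 1.9, -13.5]
finger_gap: 24.2
grip_force: 45.1
```

```bash
python3 w.py
```

```text
[-13.5 -13.9 -13.6 -13.3 -13.5 -12.8] -13.42879581408217 [ -0.44070342   0.30062153 -14.07743154] 96.4312803228561 39.2
```

apply_moves:
  rows:
    - [0,0,0,0,0,0]
    - [0,0,0,0,0,0]
    - [0,0,0,0,0,0]
    - [0,0,0,0,0,0]
    - [0,0,0,0,0,0]

```text
time: 39.83
tool_pos: [560.5, -186.5, 96.4]
tcp_rot: [-180.0, 0.0, -6.6]
ft_force: [-0.7, 0.3, -13.8]
finger_gap: 24.4
grip_force: 45.0
```

```bash
python3 w.py
```

```text
[-13.8 -14.2 -13.8 -13.2 -14.3 -13.2] -13.76330478212124 [ -0.13726698   0.96647537 -14.45216976] 96.45058880961881 40.125
```

apply_moves:
  rows:
    - [0,0,0,0,0,0]
    - [0,0,0,0,0,0]
    - [0,0,0,0,0,0]
    - [0,0,0,0,0,0]
    - [0,0,0,0,0,0]

```text
time: 40.75
tool_pos: [560.6, -186.5, 96.5]
tcp_rot: [180.0, 0.0, -6.6]
ft_force: [-0.7, 1.0, -13.5]
finger_gap: 24.2
grip_force: 45.0
```

```bash
python3 w.py
```

```text
[-13.5 -12.8 -13.7 -14.4 -14.9 -14.1] -13.899612916888595 [ -0.78684247   0.69551318 -14.72999117] 96.455201849877 41.05
```

The pull held steady. Now I'll ease off and return the pin home.

apply_moves:
  rows:
    - [0,0,0.3,0,0,0]
    - [0,0,0.4,0,0,0]
    - [0,0,0.5,0,0,0]
    - [0,0,0.5,0,0,0]
    - [0,0,0.5,0,0,0]

```text
time: 41.68
tool_pos: [561.2, -186.8, 95.4]
tcp_rot: [180.0, -0.1, -6.6]
ft_force: [-4.1, 1.7, -1.7]
finger_gap: 24.3
grip_force: 46.3
```

apply_moves:
  rows:
    - [0,0,0.5,0,0,0]
    - [0,0,0.5,0,0,0]
    - [0,0,0.5,0,0,0]
    - [0,0,0.4,0,0,0]
    - [0,0,0,0,0,0]

```text
time: 42.3
tool_pos: [560.8, -186.6, 92.4]
tcp_rot: [180.0, -0.0, -6.6]
ft_force: [-1.6, 0.5, -1.2]
finger_gap: 24.7
grip_force: 46.3
```

apply_moves:
  rows:
    - [0,0,0.3,0,0,0]
    - [0,0,0.3,0,0,0]
    - [0,0,0.3,0,0,0]
    - [0,0,0,0,0,0]
    - [0,0,0,0,0,0]

```text
time: 42.92
tool_pos: [560.7, -186.6, 91.7]
tcp_rot: [180.0, -0.0, -6.6]
ft_force: [-1.4, 0.2, 1.2]
finger_gap: 24.4
grip_force: 46.4
```

apply_moves:
  rows:
    - [0,0,0.3,0,0,0]
    - [0,0,0.2,0,0,0]
    - [0,0,0,0,0,0]
    - [0,0,0,0,0,0]
    - [0,0,0,0,0,0]

```text
time: 43.55
tool_pos: [560.8, -186.6, 91.6]
tcp_rot: [180.0, -0.0, -6.6]
ft_force: [-3.1, 1.2, 6.2]
finger_gap: 24.8
grip_force: 47.0
```

apply_moves:
  rows:
    - [0,0,0,0,0,0]
    - [0,0,0,0,0,0]
    - [0,0,0,0,0,0]
    - [0,0,0,0,0,0]
    - [0,0,0,0,0,0]
  fingers: 85

```text
time: 44.18
tool_pos: [560.5, -186.5, 90.9]
tcp_rot: [-180.0, 0.0, -6.6]
ft_force: [0.4, -0.2, 0.7]
finger_gap: 84.6
grip_force: 0.0
```

apply_moves:
  rows:
    - [0,0,-10,0,0,0]
    - [0,0,-20,0,0,0]
    - [0,0,-30,0,0,0]
    - [0,0,-30,0,0,0]
    - [-30,0,-20,0,0,0]

```text
time: 44.8
tool_pos: [532.4, -183.6, 204.9]
tcp_rot: [179.9, -0.3, -6.6]
ft_force: [-0.3, -0.0, 0.0]
finger_gap: 85.0
grip_force: 0.0
```

apply_moves:
  rows:
    - [0,0,0,0,0,0]
    - [0,0,0,0,0,0]
    - [0,0,0,0,0,0]
    - [0,0,0,0,0,0]
    - [0,0,0,0,0,0]

```text
time: 45.42
tool_pos: [530.7, -182.9, 200.4]
tcp_rot: [-180.0, 0.1, -6.6]
ft_force: [-0.2, -0.2, -0.1]
finger_gap: 84.8
grip_force: 0.0
```

```bash
python3 - <<'E'
from h import *
print(sense()["tool_pos"],sense()["ft_force"],sense()["time"])
pic,dep,K,Rw,tw=wcam(); cv2.imwrite("pics/w5.png",pic[:,:,::-1])
for c in("wrist","scene"):
    if c=="scene": eyes.snapshot(c)
    for n in ["stop","pin","pin_knob"]:
        print(c,n,[(np.round(a["xyz"],1).tolist(),round(a["confidence"],2)) for a in models.place_of(n,c)[:2]])
red=(pic[...,0]>150)&(pic[...,1]<70); v,u=np.nonzero(red&(dep>0)); P=(Rw@(np.linalg.inv(K)@np.c_[u,v,np.ones(len(u))].T*dep[v,u])).T+tw; print("knob top z",np.percentile(P[:,2],[50,80,95]))
E
```

```text
[ 530.71349174 -182.9323365   200.38915974] [-0.24779453 -0.15472266 -0.12412931] 45.425
wrist stop [([562.8, -157.5, 1.7], 0.29)]
wrist pin [([559.9, -183.8, 85.1], 0.66)]
wrist pin_knob [([557.1, -188.0, 103.5], 0.84)]
scene stop [([558.6, -184.5, 83.7], 0.93)]
scene pin [([562.5, -186.5, 84.8], 0.47)]
scene pin_knob [([561.3, -184.6, 102.8], 0.54)]
knob top z [113.83975619 114.3889685  114.93064541]
```

View pics/w5.png

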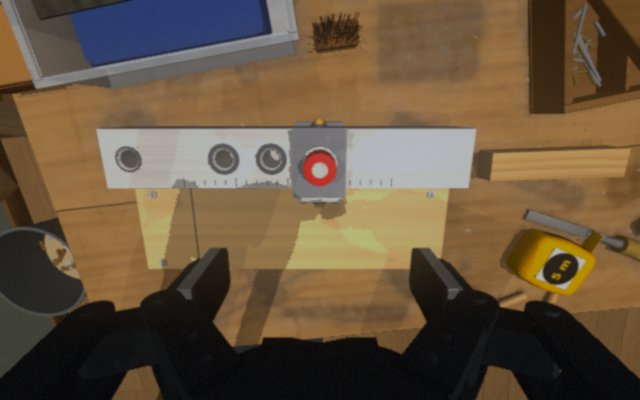

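The pin sits home in the stop at (320,168). The knob top measures about 114 mm (115.5 mm expected), and nothing else has moved.

```bash
python3 -c "
from bench import job; print(job.hand_in())"
```

```text
the job is handed in; nothing more can be done
None
```

The job is handed in, with no verdict returned: the stop is over the orange-ringed hole, and the pin was pressed home with about 13 N read on the flange; it was pull-tested with two two-second holds, wrist readings 11.3–12.9 N then 12.8–14.9 N (pin's weight, about 1.3 N, included); the first try rose briefly to 16.8 N, and the pin stayed in its detent and was left fully home.

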